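# Tuck the missing trough strip under the tube drainer's drip apron and hold it down

### The arm

A 6-joint arm with a two-finger parallel gripper is mounted at the origin on the work surface. World frame = base frame: x ahead of the robot, y to its left, z up, the work surface at z = 0. Lengths are in mm, angles in degrees, forces in N, time in s.
With the tool pointing down it reaches from about 225 to 875 mm from the base axis. Payload 3.4 kg.
Tool frame: the origin (TCP) lies between the finger pads, 19 mm behind the fingertips; this is the grasp point; z points along the fingers, y is the line along which they close (so a half turn about z gives the same grasp; the last joint's range is limited). The gripper opens to 85 mm and grips with 20 to 120 N. Pads are 22 mm wide; open, the fingers measure 114 mm over their backs; the gripper's body (76 mm by 85 mm) begins 54 mm behind the grasp point. The pads swing forward as they close: fully open they stand 13 mm farther back than shut.
Start: joints at [66.864, 15.808, 86.224, -0, 77.962, -6.933], TCP at [160.467, 552.188, 250.028] pointing down, gripper open.
Joint ranges: [-165.64, 165.64], [-43.16, 119.46], [12.63, 154.43], [-67.54, 247.53], [6.08, 155.33], [-154.97, 154.97]. Speed limits (degrees/s): [147.25, 147.25, 180, 180, 180, 180].

### API

Orientations are given as [roll, pitch, yaw] about the fixed x, y, z axes, in that order (R = Rz(yaw) Ry(pitch) Rx(roll)).
In Python, from workcell import bot gives the robot as it stands. The module is installed in compiled form; this text tells all that it offers.
- The arm moves only by the tool drive_tool, never from a script. Its argument "moves" is one flat list of numbers, 7 for each row, row after row: the closure, from -1 (fully open) to 1 (shut), then the shift along the tool's x, y, z in m, then the turn, a rotation vector about the tool's x, y, z in degrees. In form: [fingers, tx, ty, tz, wx, wy, wz, fingers, tx, ty, tz, wx, wy, wz, ...]. A call has 1 to 10 rows; each row shifts and turns the commanded pose from where the row before left it, along the tool's axes as they then stand; what a row does not reach is not made up. A row lasts 1/12 s, in which the tool goes at most 41.7 mm and 7.16 degrees, less where a joint would pass 70% of its speed; a pose out of reach is approached as far as the arm can. A call is refused whole if a number of a shift passes 0.0417 or a number of a turn 7.16, either way. A call with a gripper value outside its range is refused whole. The fingers move at their own pace and stop on an object; "grip_force" is the grip in N (left out, the last holds). Time passes only in rows, so rows that do not move let the fingers close. It gives the time, the measured TCP pose, the force, the opening and the grip force at its end, in the units of the state.
- bot.get_state(): the state, without advancing time (a new reading comes with each control period).
- bot.get_image(name): name is "side" or "top" or "wrist"; returns the picture (400x640x3 uint8, blue, green, red); there is no depth.
- bot.camera_model(name): a dict with "vertical_fov" (degrees; the focal length in pixels is half the picture's height over the tangent of half this angle, whatever the lens; pixels are square), "cx", "cy" (the principal point, pixels), "extrinsics" (4x4, takes a point from camera to world coordinates); the wrist camera has in their place "mount" (4x4, takes a point from camera to tool coordinates, whose origin is the TCP and whose axes are the flange's). Camera axes: x right, y down, z forward; pixel columns grow to the right and rows downward; lengths in mm; the calibration is good to about 2 mm. A picture is of the moment at which its call begins: read the wrist's pose just before it. camera_model takes no time and is no camera call.
- bot.hand_in(): hands the job in; it is judged then, once.
Trained networks look in the newest picture that a camera, given by its name, has taken for a name from the list of things; names that differ only in an ending like _2 or _b are one class to them, and where a whole thing is asked for, a point or a joint stands for the part that bears it (a point fixed in the world has none). Each returns a list of dicts, best first, with "confidence" (0 to 1); they miss things now and then, are a little off and sometimes report something else, mostly with a low value. They report only what shows in the picture. A call takes as long as a camera call. They do not tell look-alikes from the thing itself.
- bot.search_frame(camera, name): "point" ([x, y, z] in mm, in world coordinates, good to about 4 mm: the middle of the surface that is visible of it).
- bot.cut_out(camera, name): "pixels" (400x640 bool, what is visible of it).
The state is a dict: "clock": time; "joints": joint angles; "joint_vel": joint speeds; "tau": joint torques, N m; "tool_pos": TCP position; "tool_rot": TCP orientation; "wrist_force": force on the tool from outside, world axes, zero at the start; "moment": the same for the moment, N m; "finger_gap": opening from 0.0 (shut) to 1.0 (fully open); "finger_force": force on a finger pad.
Only numpy, scipy, OpenCV 4.12 (cv2) and the standard library are available. Lean on these libraries where they do the work, as an engineer would, in place of code of your own. Each camera call takes 0.05 s, during which the arm holds its last target. There are 200 camera calls.

### The job

The drip trough of the bench-top tube drainer lacks its middle blue strip: take the loose one (its raised front edge makes a good grip), lay it in the gap between the two fitted strips and slide its plain rear edge under the lapped steel apron, fully home so that it lies flat and its front is flush with its neighbours, without prising the springy apron up. Then let go of the raised edge and press the strip firmly down onto the adhesive with the fingertips on the middle of its open flat, not touching the apron; finish while still holding it pressed down. Leave everything else on the bench where it is.

Things in the scene. Friction and masses are not known exactly. Their poses are not given: they have to be found in the camera images.
- strip: loose rigid blue L-section strip, 0.1-0.17 kg, plain underneath (slides freely). Flange 100 (own x) x 160 (y) x 4 mm; raised front edge x -50..-40 mm, 10 thick, 36 high. Rear edge x=+50 is plain and goes under the apron. Origin: centre of underside; z up. Starts flat on the bench left or right of the drainer, yaw up to 0.5 rad
- strip_grip (a point): top of the middle of the strip's raised front edge, at (-45, 0, +36) mm in the strip's frame: where to take it, fingers in front of and behind the edge
- strip_press (a point): upper face of the strip's flange at (-8, 0, +4) mm in the strip's frame: middle of the flat that stays open between the raised edge and the apron; where to press
- strip_tip (a point): middle of the strip's rear edge, underside, at (+50, 0, 0) mm in the strip's frame
- drainer: fixed tube drainer: grey board x -78..172, y +-170, 12 mm high; white ledge 71 high at x 103..172 with pins and 3 blue sleeves to 126 high. Two bonded blue strips, same section as the loose one (flange x -50..50, raised edge 36 over the board), leave a gap y -88..88 (8 mm play each end). Stop under the apron at x=53. Origin on the bench below bay; x points away from the robot; yaw to 0.2 rad
- bay (a point): on top of the board (12 mm above the bench), in the drainer's axes: where the loose strip's origin comes when it is fully home and flush with its neighbours (the stop allows 3 mm more). Two pale tape lines on the board here are the adhesive, flat; it holds only when pressed
- apron_edge (a point): middle of the underside of the steel apron's front edge, at rest (20, 0, 23) mm in the drainer's frame. Apron: 2.5 mm sheet, y +-170, lapped over the strips' rear 30 mm; its lip flares from 11 mm over the board at x=20 down to 5 mm at x=30, level to x=60, then slopes up to its hinge line at x=105, 52 mm over the bench
- apron (a joint): bending of the springy apron, rad: 0 at rest (it cannot go lower), grows as its front edge is lifted; 0.06 rad is 5 mm at the edge. Lifting takes about 3 N at the edge to start with and 0.2 N more for each mm
- rack: white rack of capped tubes, 90 x 190 mm, 106 mm high, origin under its centre; stands on the other side from the loose strip; leave alone
- scanner: grey and white barcode reader on a round stand 100 mm across, about 165 mm high, far left; leave alone
- tape_roll: roll of tape lying flat, 84 mm across, 22 mm high, in front of the robot to the right; leave alone
- screwdriver: red screwdriver 190 mm long lying in front of the robot to the left; leave alone
- pot: specimen pot with red lid, 64 mm across, 70 mm high, right of the drainer's back; leave alone
- spray: spray bottle 76 mm across, 195 mm high, left of the drainer's back; leave alone
Not all that is in view belongs to the job. Of the things shaped like the strip, the blue one is meant.

How it is judged (in metres and radians):
On the way, in this order (a step that is already met when the one before it is completed fails the run):
1. the strip's rear edge is under the lip of the apron, between the fitted strips (x of strip_tip in the frame of bay between 0.022 and 0.06 m and z of strip_tip in the frame of bay below 0.008 m and y of strip_tip in the frame of bay between -0.02 and 0.02 m), for 0.02 s.
2. the strip is fully home: flat on the board, flush with its neighbours (x of strip in the frame of bay between -0.006 and 0.006 m and y of strip in the frame of bay between -0.012 and 0.012 m and z of strip in the frame of bay between -0.003 and 0.003 m and z of strip_tip in the frame of bay between -0.003 and 0.003 m and angle between the x axis of strip and the x axis of bay, either way round below 0.06 rad and angle between strip's own z axis and vertical below 0.04 rad and x of strip_tip in the frame of bay above 0.04 m), for 0.2 s.
At the end, for the whole second after the job is handed in: Strip flat on the board (3 mm, 2 deg), tucked 20 mm or more, flush within 6 mm, square within 3.4 deg; apron edge within 2.5 mm of rest; fingertips press strip onto board with over 5 N, TCP within 27 mm in plan of the middle of the open flat, still, not touching the apron (all of step 2 and value of joint apron below 0.03 rad and contact force between the fingers and strip above 5 N and contact force between strip and drainer above 5 N and horizontal distance between the grasp point and strip_press below 0.027 m and contact force between the fingers and apron below 0.5 N and linear speed of strip below 0.02 m/s); the arm keeps its last pose, push and grip.
It fails at once if the apron is prised up: its front edge more than 6 mm above its rest (value of joint apron above 0.07 rad).
It fails at once if something else on the bench is pushed more than 25 mm from its place (distance of any of rack, scanner, tape_roll, screwdriver, pot, spray from where it was at the start of the episode above 0.025 m).
It fails at once if something standing on the bench is knocked over (angle between any of rack, scanner, tape_roll, pot, spray's own z axis and vertical above 0.4 rad).
It also fails if it takes over 54 s, if anything falls off the work surface, if the arm or the gripper's body presses on something with over 40 N, if the wrist force passes 120 N, or if a joint passes its speed limit or range.

## Working session

There is one attempt and no reset: what is moved stays moved. The work goes in short steps, Python scripts to look and compute and a tool call to move; the robot and the scene stay as the last step left them, time stands still between calls to the robot, and variables do not carry over. Pictures are saved under pics/ and viewed, at most 12 in all, crops included, and the job is handed in when it is done.

Besides the shell and the picture viewer there is one more tool, called after "Emit:" as a command line: name --argument value ..., lists and objects as JSON in quotes. drive_tool: Moves the arm, as the interface text tells. Its arguments: {"type":"object","properties":{"moves":{"type":"array","items":{"type":"number"}},"grip_force":{"type":"number"}},"required":["moves"]}

```bash
mkdir -p pics; python3 - <<'E'
from workcell import bot
import cv2,numpy as np
for c in("side","top"):
    im=bot.get_image(c); cv2.imwrite(f"pics/{c}0.png",im)
    for n in("strip","drainer","rack"):
        for d in bot.search_frame(c,n)[:4]: print(c,n,np.round(d["point"]),round(d["confidence"],2))
    m=bot.camera_model(c);print(m)
print(bot.camera_model("wrist"));print(bot.get_state())
E
```

```text
side strip [ 494. -384.    8.] 0.86
side strip [ 258. -371.    6.] 0.78
side strip [346.  10.   5.] 0.6
side drainer [656. -32.  22.] 0.95
{'vertical_fov': 44.30038243419002, 'cx': 310.86324823117513, 'cy': 192.46810870778157, 'extrinsics': array([[ 9.47689490e-01, -2.30131941e-01,  2.21187524e-01,
         2.09175794e+02],
       [-3.19116487e-01, -6.67855775e-01,  6.72408605e-01,
        -8.44653704e+02],
       [-7.02133230e-03, -7.07819153e-01, -7.06358795e-01,
         1.01034043e+03],
       [ 0.00000000e+00,  0.00000000e+00,  0.00000000e+00,
         1.00000000e+00]])}
top strip [ 258. -374.    5.] 0.85
top strip [ 490. -374.    4.] 0.67
top drainer [653.   7.  24.] 0.87
top drainer [658.   8.  27.] 0.42
top rack [476. 354.  63.] 0.88
top rack [662.   2.  27.] 0.44
{'vertical_fov': 50.617765601251634, 'cx': 325.61402845976767, 'cy': 205.62951341269607, 'extrinsics': array([[-6.96174099e-03, -9.87891716e-01,  1.54988683e-01,
         2.99118675e+02],
       [-9.99903962e-01,  5.01973926e-03, -1.29178049e-02,
         3.80046992e+01],
       [ 1.19833897e-02, -1.55063729e-01, -9
[... 551 characters left out ...]
000000e+00]])}
{'clock': 0.4, 'joints': array([ 6.68654628e+01,  1.58156352e+01,  8.62339281e+01,  5.82043271e-04,
        7.79605788e+01, -6.93309329e+00]), 'joint_vel': array([ 0.08745729, -0.11405986, -0.11455552,  0.06081457,  0.00642981,
       -0.03620616]), 'tau': array([ 1.59719992e-03, -4.16168618e+01, -2.45745760e+01,  4.66052745e-05,
        3.15438563e-03,  2.68951061e-05]), 'tool_pos': array([160.42915857, 552.14138187, 249.88474695]), 'tool_rot': array([-1.79990001e+02, -1.78930577e-03,  1.63798435e+02]), 'wrist_force': array([ 0.31858564, -1.05469514,  0.28490541]), 'moment': array([ 0.02481975,  0.01280484, -0.00712604]), 'finger_force': 0.0, 'finger_gap': 0.9976785309981195}
```

View pics/top0.png

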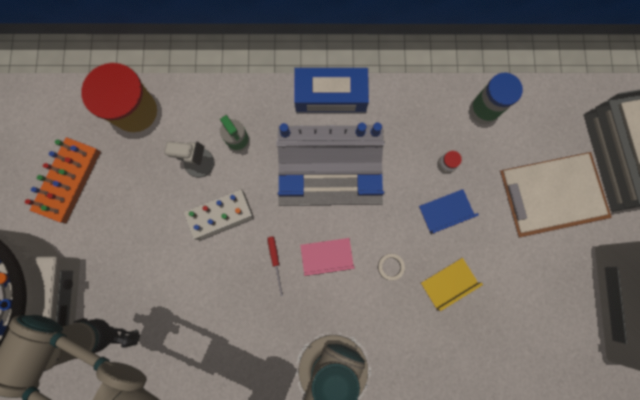

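View pics/side0.png

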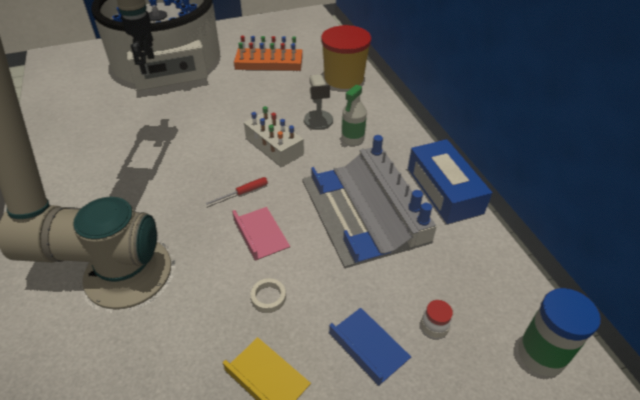

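Shaped like the strip: blue at top (447,211), yellow at (450,284), pink at (327,257). The blue one fits the description, and the two small blue pieces at (290,185) and (370,185) are the fitted strips. I'll fly the wrist camera over the drainer first, then over the blue strip.

```bash
cat > h.py <<'E'
import numpy as np, cv2
from workcell import bot
from scipy.spatial.transform import Rotation as R
def T(s): 
    M=np.eye(4); M[:3,:3]=R.from_euler('xyz',s["tool_rot"],degrees=True).as_matrix(); M[:3,3]=s["tool_pos"]; return M
def cam(c,s=None):
    m=bot.camera_model(c); f=200/np.tan(np.radians(m["vertical_fov"]/2))
    E=m["extrinsics"] if c!="wrist" else T(s)@m["mount"]
    return f,m["cx"],m["cy"],E
def pix2w(C,uv,z):
    f,cx,cy,E=C; uv=np.atleast_2d(uv).astype(float)
    d=np.c_[(uv[:,0]-cx)/f,(uv[:,1]-cy)/f,np.ones(len(uv))]@E[:3,:3].T
    o=E[:3,3]; return o+d*((z-o[2])/d[:,2])[:,None]
def w2pix(C,P):
    f,cx,cy,E=C; q=(np.atleast_2d(P)-E[:3,3])@E[:3,:3]
    return np.c_[cx+f*q[:,0]/q[:,2],cy+f*q[:,1]/q[:,2]]
def plan(p,yaw,n,start=None):
    "constant row (m,deg) taking tool from start pose (pos,rot) to p, pointing down at yaw, in n rows"
    s=bot.get_state() if start is None else start
    M=T(s); G=np.eye(4); G[:3,:3]=R.from_euler('xyz',[180,0,yaw],degrees=True).as_matrix(); G[:3,3]=p
    D=np.linalg.inv(M)@G; w=R.from_matrix(D[:3,:3]).as_rotvec(degrees=True)
    r=R.from_rotvec(w/n,degrees=True).as_matrix(); A=np.zeros((3,3)); P=np.eye(3)
    for i in range(n): A+=P; P=P@r
    return np.round(np.r_[np.linalg.solve(A,D[:3,3])/1000,w/n],4)
E
python3 -c "
from h import *
print(plan([610,45,300],90,20))"
```

```text
[-3.6300e-02  1.8000e-03 -2.5000e-03 -5.0000e-04  2.0000e-04  3.6899e+00]
```

Emit:
drive_tool --moves '[-1,-0.0363,0.0018,-0.0025,0,0,3.69,-1,-0.0363,0.0018,-0.0025,0,0,3.69,-1,-0.0363,0.0018,-0.0025,0,0,3.69,-1,-0.0363,0.0018,-0.0025,0,0,3.69,-1,-0.0363,0.0018,-0.0025,0,0,3.69,-1,-0.0363,0.0018,-0.0025,0,0,3.69,-1,-0.0363,0.0018,-0.0025,0,0,3.69,-1,-0.0363,0.0018,-0.0025,0,0,3.69,-1,-0.0363,0.0018,-0.0025,0,0,3.69,-1,-0.0363,0.0018,-0.0025,0,0,3.69]'

```text
clock: 1.23
tool_pos: [471.5, 372.6, 275.0]
tool_rot: [180.0, -0.0, 126.7]
wrist_force: [0.4, 1.3, 0.4]
finger_gap: 1.002
finger_force: 0.0
```

Emit:
drive_tool --moves '[-1,-0.0363,0.0018,-0.0025,0,0,3.69,-1,-0.0363,0.0018,-0.0025,0,0,3.69,-1,-0.0363,0.0018,-0.0025,0,0,3.69,-1,-0.0363,0.0018,-0.0025,0,0,3.69,-1,-0.0363,0.0018,-0.0025,0,0,3.69,-1,-0.0363,0.0018,-0.0025,0,0,3.69,-1,-0.0363,0.0018,-0.0025,0,0,3.69,-1,-0.0363,0.0018,-0.0025,0,0,3.69,-1,-0.0363,0.0018,-0.0025,0,0,3.69,-1,-0.0363,0.0018,-0.0025,0,0,3.69]'

```text
clock: 2.07
tool_pos: [610.8, 43.4, 300.0]
tool_rot: [180.0, -0.0, 89.8]
wrist_force: [0.7, 0.6, 1.1]
finger_gap: 0.995
finger_force: 0.0
```

Emit:
drive_tool --moves '[-1,0,0,0,0,0,0,-1,0,0,0,0,0,0,-1,0,0,0,0,0,0]'

```text
clock: 2.32
tool_pos: [610.2, 45.4, 299.9]
tool_rot: [-180.0, -0.1, 90.0]
wrist_force: [-0.7, 0.2, -0.2]
finger_gap: 0.999
finger_force: 0.0
```

```bash
python3 - <<'E'
from h import *
s=bot.get_state(); im=bot.get_image("wrist"); cv2.imwrite("pics/w1.png",im); np.save("w1.npy",T(s))
print(s["clock"],s["tool_pos"],s["tool_rot"])
for n in("strip","drainer","apron"):
    try:
        for d in bot.search_frame("wrist",n)[:4]: print(n,np.round(d["point"]),round(d["confidence"],2))
    except Exception as e: print(e)
print(plan([477,-333,250],107,14))
E
```

```text
2.3167 [610.18414825  45.44512522 299.90040831] [-1.79983701e+02 -6.22550625e-02  8.99881154e+01]
strip [336.  22.   3.] 0.91
strip [ 490. -308.    4.] 0.56
drainer [655.  42.  21.] 0.97
drainer [ 485. -310.    6.] 0.42
apron [667.  38.  29.] 0.84
[-2.5600e-02 -1.3200e-02  3.6000e-03 -4.0000e-04 -1.8000e-03 -1.2059e+00]
```

View pics/w1.png

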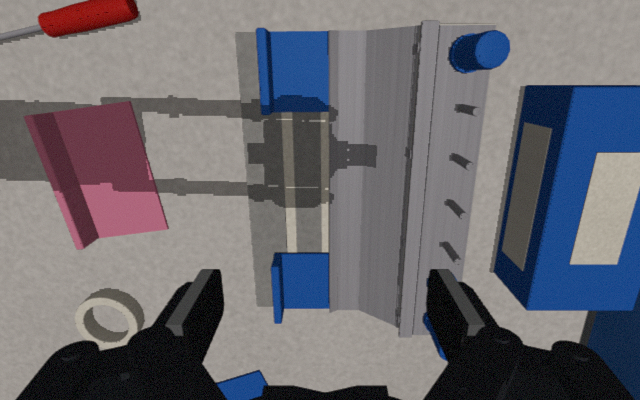

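The wrist picture shows the drainer: fitted blue strips at (300,70) and (303,285), apron lip along column 329, and a gap with two tape lines at columns 290 and 325. Pink decoy at (100,175). Now the loose blue strip.

Emit:
drive_tool --moves '[-1,-0.0256,-0.0132,0.0036,0,0,-1.2,-1,-0.0256,-0.0132,0.0036,0,0,-1.2,-1,-0.0256,-0.0132,0.0036,0,0,-1.2,-1,-0.0256,-0.0132,0.0036,0,0,-1.2,-1,-0.0256,-0.0132,0.0036,0,0,-1.2,-1,-0.0256,-0.0132,0.0036,0,0,-1.2,-1,-0.0256,-0.0132,0.0036,0,0,-1.2]'

```text
clock: 3.1
tool_pos: [528.8, -139.2, 274.8]
tool_rot: [180.0, -0.0, 98.6]
wrist_force: [0.6, 0.5, 1.0]
finger_gap: 1.003
finger_force: 0.0
```

Emit:
drive_tool --moves '[-1,-0.0256,-0.0132,0.0036,0,0,-1.2,-1,-0.0256,-0.0132,0.0036,0,0,-1.2,-1,-0.0256,-0.0132,0.0036,0,0,-1.2,-1,-0.0256,-0.0132,0.0036,0,0,-1.2,-1,-0.0256,-0.0132,0.0036,0,0,-1.2,-1,-0.0256,-0.0132,0.0036,0,0,-1.2,-1,-0.0256,-0.0132,0.0036,0,0,-1.2,-1,0,0,0,0,0,0,-1,0,0,0,0,0,0]'

```text
clock: 3.85
tool_pos: [476.4, -333.9, 249.0]
tool_rot: [-180.0, -0.1, 106.7]
wrist_force: [0.7, -0.2, -0.4]
finger_gap: 1.006
finger_force: 0.0
```

```bash
python3 - <<'E'
from h import *
s=bot.get_state(); im=bot.get_image("wrist"); cv2.imwrite("pics/w2.png",im); np.save("w2.npy",T(s))
print(s["clock"],s["tool_pos"],s["tool_rot"])
for d in bot.search_frame("wrist","strip")[:3]: print(np.round(d["point"]),round(d["confidence"],2))
for i,d in enumerate(bot.cut_out("wrist","strip")[:3]):
    p=d["pixels"]; print(p.sum(),d["confidence"],np.argwhere(p).mean(0)); np.save(f"m{i}.npy",p)
E
```

```text
3.85 [ 476.36790148 -333.88087781  249.04060876] [-1.79992550e+02 -6.47655045e-02  1.06733715e+02]
[ 493. -368.    5.] 0.92
[ 255. -372.    4.] 0.76
13524 0.94 [196.77846791 325.71975747]
19300 0.77 [133.91139896  99.3619171 ]
```

View pics/w2.png

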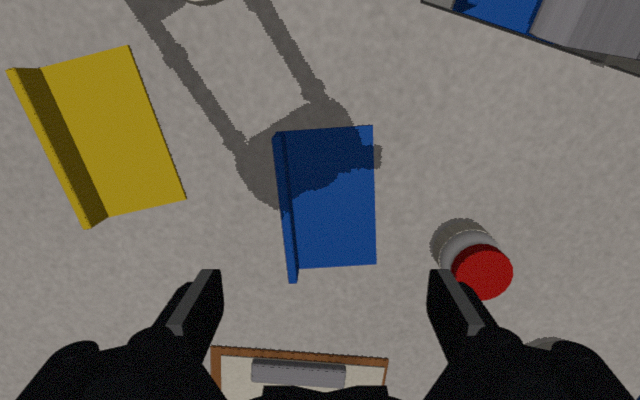

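```bash
cat > fit.py <<'E'
from h import *
from scipy.optimize import minimize
def box(x0,x1,y0,y1,z0,z1): return np.array([[x,y,z] for x in(x0,x1) for y in(y0,y1) for z in(z0,z1)],float)
STRIP=[box(-50,50,-80,80,0,4),box(-50,-40,-80,80,0,36)]
FIT=[b for s in((-170,-88),(88,170)) for b in(box(-50,20,*s,0,4),box(-50,-40,*s,0,36))]
def C4(c,M=None):
    m=bot.camera_model(c); f=200/np.tan(np.radians(m["vertical_fov"]/2))
    return f,m["cx"],m["cy"],(m["extrinsics"] if M is None else M@m["mount"])
def hulls(C,boxes,p):
    r=R.from_euler('z',p[2]).as_matrix(); k=8
    return [cv2.convexHull(np.round(w2pix(C,b@r.T+[p[0],p[1],p[3]])*k).astype(np.int32)) for b in boxes]
def render(C,boxes,p):
    m=np.zeros((400,640),np.uint8)
    for h in hulls(C,boxes,p): cv2.fillConvexPoly(m,h,255,cv2.LINE_AA,3)
    return m/255.
def blue(im):
    h=cv2.cvtColor(im,cv2.COLOR_BGR2HSV); return ((h[...,0]>100)&(h[...,0]<125)&(h[...,1]>140)&(h[...,2]>35)).astype(float)
def fit(views,boxes,p0,dil=25,zfree=True):
    V=[]
    for C,im in views:
        roi=cv2.dilate((render(C,boxes,p0)>0).astype(np.uint8),np.ones((dil,dil))); V.append((C,cv2.GaussianBlur(blue(im)*roi,(0,0),.7)))
    def sc(C,m,p): a=render(C,boxes,p); return np.abs(a-m).sum()/m.sum()
    f=lambda q:sum(sc(C,m,[q[0],q[1],q[2]/100,q[3] if zfree else p0[3]]) for C,m in V)
    q0=np.array([p0[0],p0[1],p0[2]*100,p0[3]])
    for st in(12,4,1.5):
        S=np.vstack([q0]+[q0+st*e for e in np.eye(4)])
        q0=minimize(f,q0,method="Nelder-Mead",options=dict(initial_simplex=S,xatol=.05,fatol=1e-4,maxiter=400)).x
    p=[q0[0],q0[1],q0[2]/100,q0[3] if zfree else p0[3]]
    return np.array(p),[round(sc(C,m,p),3) for C,m in V]
def overlay(C,im,boxes,p):
    o=im.copy(); cv2.polylines(o,hulls(C,boxes,p),True,(0,255,255),1,cv2.LINE_AA,3); return o
E
python3 - <<'E'
from fit import *
ld=lambda n:cv2.imread(f"pics/{n}.png")
W1=(C4("wrist",np.load("w1.npy")),ld("w1"));W2=(C4("wrist",np.load("w2.npy")),ld("w2"));S=(C4("side"),ld("side0"));Tp=(C4("top"),ld("top0"))
for nm,b,p0,vs in(("strip",STRIP,[490,-372,.25,0],(W2,S,Tp)),("dr",FIT,[615,5,0.0,12],(W1,S,Tp))):
    w=vs[0]
    for v,z in(([w],False),([w,vs[1]],True),(list(vs),True)): 
        p,e=fit(v,b,p0,45 if nm=="dr" else 31,z); print(nm,np.round(p,3),e); 
        if not z: p0=list(p)
    np.save(nm+".npy",p); o=overlay(*w,b,p); 
    c=o[100:300,200:440] if nm=="strip" else o[10:340,210:450]
    cv2.imwrite(f"pics/{nm}_c.png",cv2.resize(c,None,fx=2.4,fy=2.4 if nm=="strip" else 1.75))
a=cv2.imread("pics/strip_c.png");b=cv2.imread("pics/dr_c.png");h=min(a.shape[0],b.shape[0])
cv2.imwrite("pics/chk.png",cv2.resize(np.hstack([a[:h],b[:h]]),(800,340)))
E
```

```text
strip [ 4.95137e+02 -3.78865e+02  3.49000e-01  0.00000e+00] [np.float64(0.052)]
strip [ 4.95359e+02 -3.79724e+02  3.63000e-01 -5.88300e+00] [np.float64(0.024), np.float64(0.373)]
strip [ 4.95647e+02 -3.79428e+02  3.64000e-01 -6.94600e+00] [np.float64(0.027), np.float64(0.372), np.float64(0.28)]
dr [5.95511e+02 1.59000e+00 1.10000e-02 1.20000e+01] [np.float64(0.087)]
dr [5.95068e+02 2.20600e+00 1.20000e-02 8.62500e+00] [np.float64(0.073), np.float64(0.776)]
dr [5.9511e+02 1.9650e+00 1.3000e-02 7.0400e+00] [np.float64(0.07), np.float64(0.776), np.float64(0.493)]
```

View pics/chk.png

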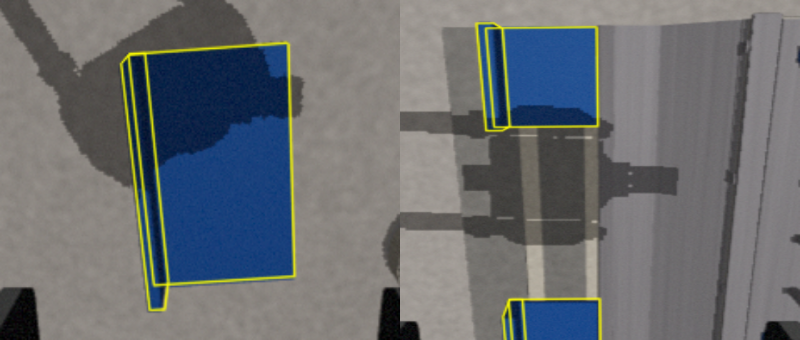

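The crop confirms it: the blue L-section with its raised edge on the left (robot side), and the outlines match on both the strip and the fitted strips. Approaching the grip point.

```bash
python3 - <<'E'
from h import *
a=plan([453.5,-395.4,60],110.8,8); print(a)
E
```

```text
[-0.0066 -0.0053  0.0237  0.0038 -0.0043 -0.4892]
```

Emit:
drive_tool --moves '[-1,-0.0066,-0.0053,0.0237,0,0,-0.49,-1,-0.0066,-0.0053,0.0237,0,0,-0.49,-1,-0.0066,-0.0053,0.0237,0,0,-0.49,-1,-0.0066,-0.0053,0.0237,0,0,-0.49,-1,-0.0066,-0.0053,0.0237,0,0,-0.49,-1,-0.0066,-0.0053,0.0237,0,0,-0.49,-1,-0.0066,-0.0053,0.0237,0,0,-0.49,-1,-0.0066,-0.0053,0.0237,0,0,-0.49,-1,0,0,0,0,0,0]'

```text
clock: 4.75
tool_pos: [451.2, -394.8, 56.0]
tool_rot: [-179.8, -0.4, 110.8]
wrist_force: [-0.2, 0.6, 0.2]
finger_gap: 1.0
finger_force: 0.0
```

Emit:
drive_tool --moves '[-1,0,0,0.01,0,0,0,-1,0,0,0.01,0,0,0,-1,0,0,0.008,0,0,0,0,0,0,0.002,0,0,0,0.3,0,0,0,0,0,0,0.6,0,0,0,0,0,0]'

```text
clock: 5.25
tool_pos: [453.3, -397.1, 30.5]
tool_rot: [180.0, 0.0, 110.7]
wrist_force: [0.5, 0.2, 1.3]
finger_gap: 0.604
finger_force: 0.0
```

Emit:
drive_tool --moves '[1,0,0,0.002,0,0,0,1,0,0,0,0,0,0,1,0,0,0,0,0,0,1,0,0,0,0,0,0,1,0,0,0,0,0,0,1,0,0,0,0,0,0]' --grip_force 40

```text
clock: 5.75
tool_pos: [453.1, -397.4, 28.4]
tool_rot: [180.0, 0.0, 110.7]
wrist_force: [0.7, -0.5, 3.0]
finger_gap: 0.105
finger_force: 40.7
```

Gripped. Lifting 100 mm, then carrying it to in front of the bay.

Emit:
drive_tool --moves '[1,0,0,-0.01,0,0,0,1,0,0,-0.02,0,0,0,1,0,0,-0.025,0,0,0,1,0,0,-0.025,0,0,0,1,0,0,-0.02,0,0,0,1,0,0,0,0,0,0]'

```text
clock: 6.25
tool_pos: [454.7, -399.2, 133.0]
tool_rot: [179.8, 0.5, 110.7]
wrist_force: [1.3, -1.1, -0.5]
finger_gap: 0.107
finger_force: 40.4
```

```bash
python3 - <<'E'
from h import *
s=bot.get_state();print(s["tool_pos"],s["wrist_force"],s["moment"],s["finger_gap"])
print(plan([500,-0.7,128],90.7,20))
E
```

```text
[ 454.70293322 -399.23717134  132.9590908 ] [ 1.31844905 -1.09339982 -0.54820366] [-0.01941601 -0.0054112  -0.03133533] 0.10701961508905784
[1.9200e-02 6.1000e-03 2.0000e-04 1.3200e-02 2.2100e-02 1.0012e+00]
```

Emit:
drive_tool --moves '[1,0.0192,0.006,0,0,0,1,1,0.0192,0.006,0,0,0,1,1,0.0192,0.006,0,0,0,1,1,0.0192,0.006,0,0,0,1,1,0.0192,0.006,0,0,0,1,1,0.0192,0.006,0,0,0,1,1,0.0192,0.006,0,0,0,1,1,0.0192,0.006,0,0,0,1,1,0.0192,0.006,0,0,0,1,1,0.0192,0.006,0,0,0,1]'

```text
clock: 7.08
tool_pos: [456.0, -194.9, 127.2]
tool_rot: [-179.9, -0.1, 100.7]
wrist_force: [-0.5, -0.3, -0.6]
finger_gap: 0.113
finger_force: 40.3
```

Emit:
drive_tool --moves '[1,0.0192,0.006,0,0,0,1,1,0.0192,0.006,0,0,0,1,1,0.0192,0.006,0,0,0,1,1,0.0192,0.006,0,0,0,1,1,0.0192,0.006,0,0,0,1,1,0.0192,0.006,0,0,0,1,1,0.0192,0.006,0,0,0,1,1,0.0192,0.006,0,0,0,1,1,0.0192,0.006,0,0,0,1,1,0.0192,0.006,0,0,0,1]'

```text
clock: 7.92
tool_pos: [494.9, 1.9, 127.3]
tool_rot: [-179.9, -0.0, 90.7]
wrist_force: [0.8, -0.6, -1.0]
finger_gap: 0.107
finger_force: 40.3
```

Emit:
drive_tool --moves '[1,0,0,0,0,0,0,1,0,0,0,0,0,0,1,0,0,0,0,0,0,1,0,0,0,0,0,0,1,0,0,0,0,0,0,1,0,0,0,0,0,0]'

```text
clock: 8.42
tool_pos: [495.5, 0.2, 128.0]
tool_rot: [-180.0, 0.0, 90.7]
wrist_force: [0.1, 0.1, -1.3]
finger_gap: 0.113
finger_force: 40.3
```

```bash
python3 - <<'E'
from fit import *
s=bot.get_state();print(s["clock"],s["tool_pos"],s["tool_rot"],s["wrist_force"],s["moment"],s["finger_gap"])
im=bot.get_image("wrist");cv2.imwrite("pics/w3.png",im);np.save("w3.npy",T(s)); cv2.imwrite("pics/side3.png",bot.get_image("side"))
C=C4("wrist",T(s)); t=s["tool_pos"]
p,e=fit([(C,im)],STRIP,[t[0]+45,t[1]+2,.012,t[2]-28],31); print("strip",np.round(p,3),e)
d=np.load("dr.npy"); print("dr",d)
o=overlay(C,im,STRIP,p);o=overlay(C,o,FIT,d);cv2.imwrite("pics/w3o.png",o)
E
```

```text
8.4167 [4.95480204e+02 1.51921920e-01 1.27955773e+02] [-1.79991838e+02  6.19996820e-04  9.06535626e+01] [ 0.08140092  0.14999336 -1.31408733] [0.00245836 0.01691201 0.03285389] 0.11253883653043026
strip [5.41467e+02 3.42000e+00 1.40000e-02 9.76550e+01] [np.float64(0.225)]
dr [5.95110297e+02 1.96483443e+00 1.30018762e-02 7.03953804e+00]
```

View pics/w3o.png

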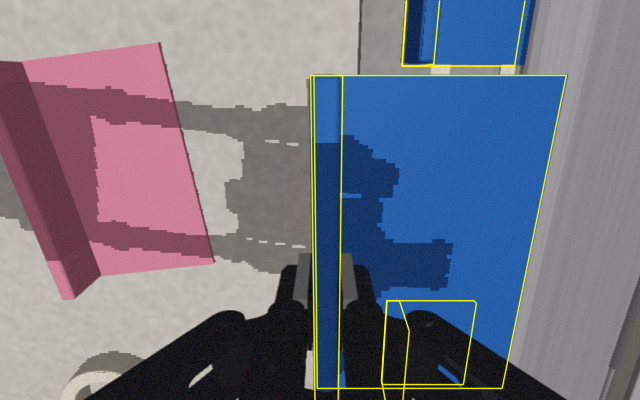

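The strip is held square (yaw 0.014 against the drainer's 0.012) and 54 mm short of the bay. Next: forward 14 mm, then lower it in front of the lip.

Emit:
drive_tool --moves '[1,-0.001,0.0145,0.01,0,0,0,1,0,0,0.02,0,0,0,1,0,0,0.02,0,0,0,1,0,0,0.015,0,0,0,1,0,0,0.01,0,0,0,1,0,0,0.005,0,0,0,1,0,0,0,0,0,0,1,0,0,0,0,0,0,1,0,0,0,0,0,0,1,0,0,0,0,0,0]'

```text
clock: 9.35
tool_pos: [511.0, -0.1, 48.9]
tool_rot: [179.9, 0.0, 90.7]
wrist_force: [-0.5, 0.3, -1.1]
finger_gap: 0.11
finger_force: 40.3
```

Emit:
drive_tool --moves '[1,0,0,0.002,0,0,0,1,0,0,0.002,0,0,0,1,0,0,0.002,0,0,0,1,0,0,0.0015,0,0,0,1,0,0,0,0,0,0,1,0,0,0,0,0,0]'

```text
clock: 9.85
tool_pos: [510.2, 0.1, 40.4]
tool_rot: [-180.0, -0.0, 90.7]
wrist_force: [0.2, 0.6, -1.4]
finger_gap: 0.111
finger_force: 40.3
```

Emit:
drive_tool --moves '[1,0,0,0.001,0,0,0,1,0,0,0,0,0,0,1,0,0,0,0,0,0]'

```text
clock: 10.1
tool_pos: [510.2, 0.1, 40.3]
tool_rot: [180.0, 0.0, 90.7]
wrist_force: [-3.0, 0.9, 6.9]
finger_gap: 0.111
finger_force: 41.4
```

Emit:
drive_tool --moves '[1,0,0,0.001,0,0,0,1,0,0,0,0,0,0,1,0,0,0,0,0,0]'

```text
clock: 10.35
tool_pos: [510.1, 0.0, 40.3]
tool_rot: [180.0, 0.0, 90.7]
wrist_force: [-3.9, -0.4, 15.2]
finger_gap: 0.107
finger_force: 42.5
```

Emit:
drive_tool --moves '[0.6,0,0,-0.002,0,0,0,0.6,0,0,0,0,0,0,0.6,0,0,0,0,0,0,0.6,0,0,0,0,0,0]'

```text
clock: 10.68
tool_pos: [510.2, 0.0, 40.3]
tool_rot: [-180.0, -0.0, 90.7]
wrist_force: [-0.5, 1.1, 0.5]
finger_gap: 0.202
finger_force: 0.0
```

Emit:
drive_tool --moves '[1,0,0,0,0,0,0,1,0,0,0,0,0,0,1,0,0,0,0,0,0,1,0,0,0,0,0,0,1,0,0,0,0,0,0]' --grip_force 30

```text
clock: 11.1
tool_pos: [510.1, 0.1, 40.3]
tool_rot: [-180.0, -0.0, 90.7]
wrist_force: [-0.2, -0.7, -0.7]
finger_gap: 0.112
finger_force: 31.3
```

```bash
python3 - <<'E'
from fit import *
s=bot.get_state();im=bot.get_image("wrist");cv2.imwrite("pics/w4.png",im);np.save("w4.npy",T(s)); t=s["tool_pos"]
print(s["clock"],t,s["tool_rot"],s["wrist_force"],s["finger_gap"])
C=C4("wrist",T(s)); p0=[t[0]+45.5,t[1]+2,.012,12]
p,e=fit([(C,im)],STRIP,p0,21); print("strip",np.round(p,3),e)
d=np.load("dr.npy"); d[3]=12
o=overlay(C,im,STRIP,p);o=overlay(C,o,FIT,d);cv2.imwrite("pics/w4o.png",o)
E
```

```text
11.1 [5.10081710e+02 5.55211045e-02 4.03081456e+01] [-1.79980743e+02 -7.30686403e-03  9.07180452e+01] [-0.23652991 -0.71311409 -0.6693046 ] 0.1121550604282353
strip [5.56095e+02 3.37300e+00 1.50000e-02 9.63800e+00] [np.float64(0.222)]
```

View pics/w4o.png

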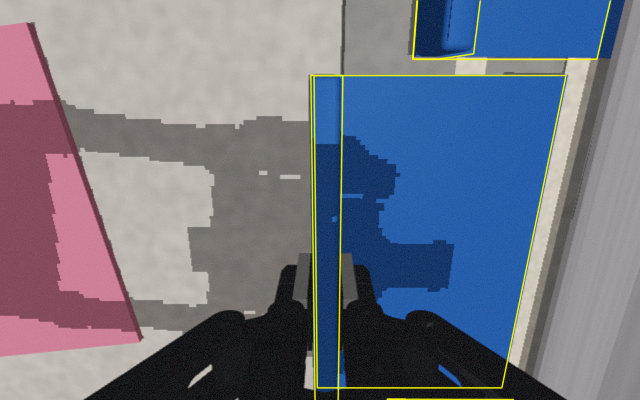

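Lying flat in front of the lip, with free play at both ends. Sliding it in, watching the force.

Emit:
drive_tool --moves '[1,0,0.003,0,0,0,0,1,0,0.003,0,0,0,0,1,0,0.003,0,0,0,0,1,0,0.003,0,0,0,0,1,0,0.003,0,0,0,0,1,0,0.003,0,0,0,0,1,0,0.002,0,0,0,0,1,0,0,0,0,0,0]'

```text
clock: 11.82
tool_pos: [530.9, 0.3, 40.5]
tool_rot: [180.0, -0.0, 90.7]
wrist_force: [0.0, -0.1, -0.3]
finger_gap: 0.111
finger_force: 31.3
```

Emit:
drive_tool --moves '[1,0,0.003,0,0,0,0,1,0,0.003,0,0,0,0,1,0,0.003,0,0,0,0,1,0,0.003,0,0,0,0,1,0,0.002,0,0,0,0,1,0,0,0,0,0,0,1,0,0,0,0,0,0]'

```text
clock: 12.4
tool_pos: [544.2, 0.5, 40.5]
tool_rot: [-180.0, -0.0, 90.7]
wrist_force: [-0.4, 0.2, -1.4]
finger_gap: 0.106
finger_force: 31.3
```

```bash
python3 - <<'E'
from fit import *
s=bot.get_state();im=bot.get_image("wrist");cv2.imwrite("pics/w5.png",im);np.save("w5.npy",T(s)); t=s["tool_pos"]
print(s["clock"],t,s["tool_rot"],s["wrist_force"],s["finger_gap"])
C=C4("wrist",T(s))
d=np.array([595.2,1.9,.012,12])
p=np.array([t[0]+45.5,t[1]+2.4,.013,12]); print(p)
SH=[STRIP[0].copy(),STRIP[1]]; SH[0][SH[0][:,0]>0,0]=20
o=overlay(C,im,SH,p);o=overlay(C,o,FIT,d);cv2.imwrite("pics/w5o.png",o)
E
```

```text
12.4 [5.44235786e+02 4.81198052e-01 4.04536723e+01] [-1.79993409e+02 -5.37530289e-03  9.07195295e+01] [-0.40182455  0.17100891 -1.3694139 ] 0.1055504571131958
[5.89735786e+02 2.88119805e+00 1.30000000e-02 1.20000000e+01]
```

View pics/w5o.png

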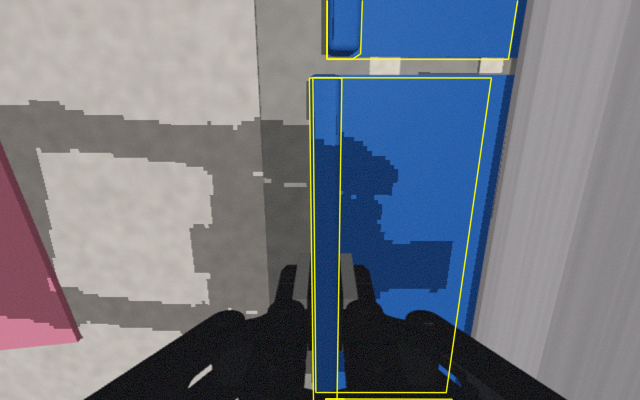

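It is tucked under the lip with about 5.5 mm still to go (front edge at column 313, neighbour's at 327). Sliding home.

Emit:
drive_tool --moves '[1,0,0.002,0,0,0,0,1,0,0.002,0,0,0,0,1,0,0.0015,0,0,0,0,1,0,0,0,0,0,0,1,0,0,0,0,0,0,1,0,0,0,0,0,0]'

```text
clock: 12.95
tool_pos: [549.6, 0.5, 40.5]
tool_rot: [-180.0, -0.0, 90.7]
wrist_force: [-1.9, -0.0, -2.0]
finger_gap: 0.11
finger_force: 31.3
```

```bash
python3 - <<'E'
from fit import *
s=bot.get_state();im=bot.get_image("wrist");cv2.imwrite("pics/w6.png",im);np.save("w6.npy",T(s)); t=s["tool_pos"]
print(s["clock"],t,s["tool_rot"],s["wrist_force"],s["finger_gap"])
cv2.imwrite("pics/w6c.png",cv2.resize(im[0:200,230:530],(780,520)))
E
```

```text
12.95 [5.49610490e+02 5.30280128e-01 4.04635510e+01] [-1.79992573e+02 -7.97515079e-03  9.07122158e+01] [-1.93947738 -0.01760564 -2.02653167] 0.11049927266058786
```

View pics/w6c.png

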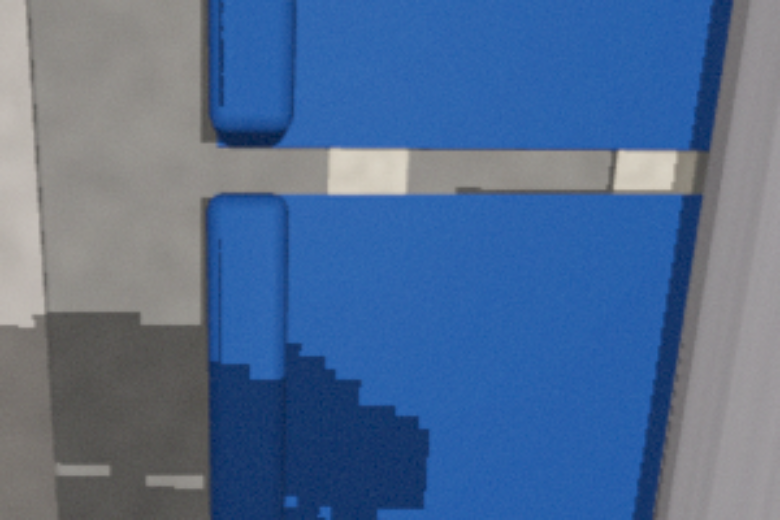

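Home and flush to within about 1 mm, with the apron lip undisturbed. Now release, rise, close the fingers and move above the press point.

Emit:
drive_tool --moves '[0.5,0,0,0,0,0,0,0.5,0,0,0,0,0,0,0.5,0,0,0,0,0,0,0.5,0,0,-0.005,0,0,0,0.5,0,0,-0.015,0,0,0,0.5,0,0,-0.015,0,0,0,0.5,0,0,-0.015,0,0,0,0.5,0,0,0,0,0,0]'

```text
clock: 13.67
tool_pos: [551.8, 0.3, 93.5]
tool_rot: [179.6, 0.0, 90.7]
wrist_force: [0.9, 0.1, 0.5]
finger_gap: 0.249
finger_force: 0.0
```

Emit:
drive_tool --moves '[1,0.001,0.012,0,0,0,0,1,0,0.012,0,0,0,0,1,0,0.012,0,0,0,0,1,0,0,0,0,0,0,1,0,0,0,0,0,0,1,0,0,0,0,0,0]'

```text
clock: 14.17
tool_pos: [584.4, 2.1, 89.9]
tool_rot: [-179.9, -0.0, 90.7]
wrist_force: [-0.9, -0.2, 0.6]
finger_gap: -0.002
finger_force: 0.0
```

```bash
python3 - <<'E'
from fit import *
s=bot.get_state();im=bot.get_image("wrist");cv2.imwrite("pics/w7.png",im)
print(s["clock"],s["tool_pos"],s["tool_rot"],s["wrist_force"],s["finger_gap"])
E
```

```text
14.1667 [584.42592549   2.10386199  89.86056696] [-1.79874726e+02 -1.94178075e-02  9.07199174e+01] [-0.8663058  -0.18535681  0.64922574] -0.0016447711985031557
```

View pics/w7.png

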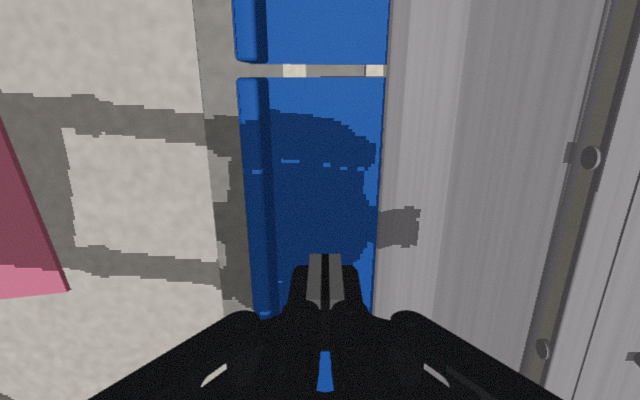

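Still flush, and the closed fingertips at (325,285) are over the open flat, clear of the lip. Pressing down.

Emit:
drive_tool --moves '[1,0,0,0.01,0,0,0,1,0,0,0.015,0,0,0,1,0,0,0.015,0,0,0,1,0,0,0.008,0,0,0,1,0,0,0.003,0,0,0,1,0,0,0,0,0,0,1,0,0,0,0,0,0,1,0,0,0,0,0,0]'

```text
clock: 14.88
tool_pos: [586.2, 1.9, 40.2]
tool_rot: [179.9, 0.0, 90.7]
wrist_force: [-0.3, -0.5, 0.6]
finger_gap: -0.004
finger_force: 0.0
```

Emit:
drive_tool --moves '[1,0,0,0.001,0,0,0,1,0,0,0.001,0,0,0,1,0,0,0.001,0,0,0,1,0,0,0,0,0,0,1,0,0,0,0,0,0]'

```text
clock: 15.3
tool_pos: [585.6, 2.0, 36.5]
tool_rot: [180.0, -0.0, 90.7]
wrist_force: [-0.3, -0.1, 0.3]
finger_gap: 0.0
finger_force: 0.0
```

Emit:
drive_tool --moves '[1,0,0,0.001,0,0,0,1,0,0,0.001,0,0,0,1,0,0,0.001,0,0,0,1,0,0,0,0,0,0,1,0,0,0,0,0,0]'

```text
clock: 15.72
tool_pos: [585.8, 2.0, 34.8]
tool_rot: [180.0, 0.0, 90.7]
wrist_force: [-1.8, -0.6, 8.8]
finger_gap: -0.003
finger_force: 4.2
```

Emit:
drive_tool --moves '[1,0,0,0.001,0,0,0,1,0,0,0,0,0,0,1,0,0,0,0,0,0,1,0,0,0,0,0,0,1,0,0,0,0,0,0,1,0,0,0,0,0,0]'

```text
clock: 16.22
tool_pos: [585.8, 2.0, 34.7]
tool_rot: [179.9, 0.0, 90.7]
wrist_force: [-4.5, -0.6, 14.2]
finger_gap: -0.003
finger_force: 7.2
```

```bash
python3 - <<'E'
from fit import *
im=bot.get_image("wrist");s=bot.get_state();print(s["clock"],s["tool_pos"],s["wrist_force"])
cv2.imwrite("pics/w8.png",cv2.resize(im[0:330,180:480],(545,600)))
E
```

```text
16.2667 [585.82341937   2.00998642  34.72551362] [-3.88400797 -0.57150321 15.17514134]
```

View pics/w8.png

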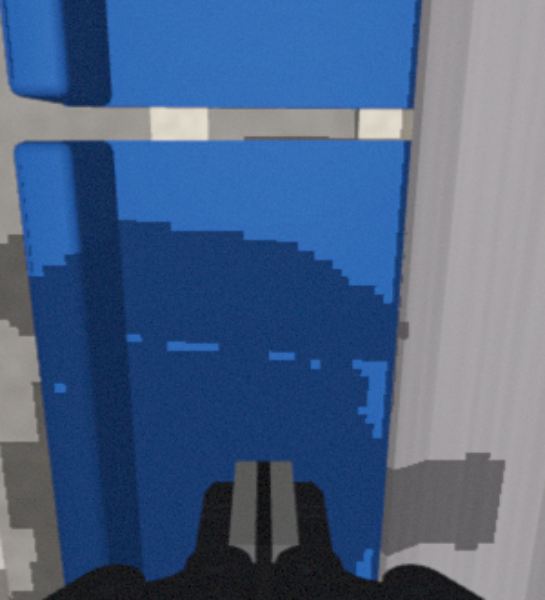

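The strip is flush with its neighbour and flat. The fingertips at (265,510) in the crop press its middle with about 15 N, clear of the apron lip at column 385. Handing in.

```bash
python3 -c "
from workcell import bot
print(bot.hand_in())"
```

```text
the job is handed in; nothing more can be done
None
```

The blue strip is fully home under the apron, flush with its neighbour to about 1 mm by camera, and held pressed at about 15 N clear of the lip; I handed it in at about 16 s, and the hand-in gave no verdict.

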